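# Take the twist-lock cap off the used-battery canister and hold it

### The arm

A 6-joint arm with a two-finger parallel gripper is mounted at the origin on the work surface; the furniture and walls round the work are solid. World frame = base frame: x ahead of the robot, y to its left, z up, the work surface at z = 0. Lengths are in m, angles in degrees, forces in N, time in s.
With the tool pointing down it reaches from about 0.35 to 0.925 m from the base axis. Payload 6.4 kg.
Tool frame: the origin (TCP) lies at the centre of the arm's flange, where the gripper is bolted on; the fingertips stand 199 mm ahead of it and the grasp point (between the pads) lies 180 mm ahead of it (robot.grip_depth is the distance from the TCP to the grasp point, in m); x points along the fingers, y is the direction in which the jaws open and shut, and the axes are right-handed (so a half turn about x gives the same grasp; the last joint's range is limited). The gripper opens to 94 mm and grips with 3 to 60 N. Pads are 16 mm wide; open, the fingers measure 119 mm over their backs; the gripper's body (75 mm by 177 mm) begins 78 mm behind the grasp point.
Start: joints at [61.473, 14.043, 89.255, -0, 76.702, -9.975], TCP at [0.207, 0.616, 0.405] pointing down, gripper open.
Joint ranges: [-179.41, 179.41], [-58.25, 129.5], [7.25, 145.43], [-54.29, 234.29], [11.92, 165.04], [-157.13, 157.13]. Speed limits (degrees/s): [147.25, 147.25, 180, 180, 180, 180].

### API

Orientations are given as a 3x3 rotation matrix whose columns are the frame's x, y, z axes.
In Python, from workcell import robot gives the robot as it stands.
- The arm moves only by the tool drive_tool, never from a script. Its argument "rows" is a list of rows, each an object of numbers: "tx", "ty", "tz": the shift along the world's x, y, z in m; "wx", "wy", "wz": the turn, a rotation vector about the world's x, y, z in rad; "grip": the finger opening in m, from 0 to 0.094. In form: [{"tx": .., "ty": .., "tz": .., "wx": .., "wy": .., "wz": .., "grip": ..}, ...]. A call has 1 to 12 rows; each row shifts and turns the commanded pose from where the row before left it; what a row does not reach is not made up. A row lasts 1/8 s, in which the tool goes at most 62.5 mm and 10.7 degrees, less where a joint would pass 70% of its speed; a pose out of reach is approached as far as the arm can. A call with a gripper value outside its range is refused whole. The fingers move at their own pace and stop on an object; the grip force is fixed at half the most. Time passes only in rows, so rows that do not move let the fingers close. It gives the time, the measured TCP pose, the force and the opening at its end, in the units of the state.
- robot.read_state(): the state, without advancing time (a new reading comes with each control period).
- robot.camera(name): name is "side" or "top"; returns (picture, depth): 480x640x3 uint8, red, green, blue; 480x640 float32, m along the optical axis (not along the pixel's ray), 0 where there is no reading.
- robot.camera_model(name): a dict with "K" (3x3 intrinsics, pixels), "T" (4x4, takes a point from camera to world coordinates). Camera axes: x right, y down, z forward; pixel columns grow to the right and rows downward; lengths in m; the calibration is good to about 2 mm. A picture is of the moment at which its call begins. camera_model takes no time and is no camera call.
- robot.job_done(): hands the job in, once; it reports no verdict.
Trained networks look in the newest picture that a camera, given by its name, has taken for a name from the list of things; names that differ only in an ending like _2 or _b are one class to them, and where a whole thing is asked for, a point or a joint stands for the part that bears it (a point fixed in the world has none). Each returns a list of dicts, best first, with "p" (0 to 1); they miss things now and then, are a little off and sometimes report something else, mostly with a low value. They report only what shows in the picture. A call takes as long as a camera call.
- robot.masks_of(query, camera): "region" (480x640 bool, what is visible of it) and "location" ([column, row] in pixels, amid what is visible of it).
The state is a dict: "clock": time; "joint_pos": joint angles; "joint_velocities": joint speeds; "joint_efforts": joint torques, N m; "tcp_pos": TCP position; "eef_rot": TCP orientation; "wrist_force": force on the tool from outside, world axes, zero at the start; "ft_torque": the same for the moment, N m; "gripper_width": finger opening in m.
Only numpy, scipy, OpenCV 4.12 (cv2) and the standard library are available. Lean on these libraries where they do the work, as an engineer would, in place of code of your own. Each camera call takes 0.05 s, during which the arm holds its last target.

### The job

Open the grey used-battery canister that is screwed to the desk, so that I can drop cells in: unlock its black twist-lock cap by the orange bar and lift it off. Nothing shows whether it unlocks clockwise or anticlockwise: try one way, and if it soon comes up against a stop, go the other way. Finish still holding the cap in the gripper, level and still, at least 5 cm higher than it sat when closed; leave the jar, the eraser and the tea light where they stand.

Things in the scene. Friction and masses are not known exactly. Their poses are not given: they have to be found in the camera images.
- canister: Grey steel drum, 68 mm across, 70 mm tall, with a green band, on a dark round foot 92 mm across; fixed to the desk, position and yaw vary. Origin: centre of the foot's underside, on the desk; z up.
- mouth (a point): Centre of the canister's mouth, 70 mm above the desk. The top is a 6 mm steel plate with a 32 mm hole, widened by two openings toward the canister's own +y and -y, through which the cap's two lugs can pass.
- cap: Loose black cap, about 0.1 kg: a flange 54 mm across and 6 mm thick with an orange bar on top and a stem below. Origin: centre of the flange's underside, 70 mm above the desk when closed; z up. Closed, its x axis lies along the canister's x axis within about 0.1 rad.
- bar (a point): Centre of the cap's orange bar grip, 22 mm above the cap's origin. The bar runs along the cap's x axis: 48 mm long, 16 mm thick (along y), 32 mm tall, from the flange's top (6 mm) to 38 mm above the cap's origin. Its axes are the cap's.
- stem (a point): Foot of the cap's stem (28 mm across, 13 mm long). Two lugs, 50 mm over both, along the cap's +x and -x sit under the mouth plate, 1.5 mm play. The cap turns easily. One way, it hits a hard hidden stop within 0.6 rad; the other way (drawn anew each start) the lugs are free from about 1.1 to 1.8 rad of turn (best 1.3 to 1.6) and the cap lifts straight out.
- jar: Bystander: small glass jar with a steel lid, 58 mm across, 83 mm tall, loose. Origin: centre of its underside.
- eraser: Bystander: white eraser in a blue sleeve, 20 x 45 x 11 mm, loose. Origin: centre of its underside.
- tea_light: Bystander: tea light in a metal cup, 38 mm across, 15 mm tall, loose. Origin: centre of its underside.

How it is judged:
By the outcome, as a careful person would: the job done as asked, in the order asked, and still so for the second after the job is handed in, while the arm keeps its last pose, push and grip.
It also fails if it takes over 58 s, if anything falls off the work surface, if the arm or the gripper's body presses on something with over 40 N, if the wrist force passes 120 N, or if a joint passes its speed limit or range.

## Working session

There is one attempt and no reset: what is moved stays moved. The work goes in short steps, Python scripts to look and compute and a tool call to move; the robot and the scene stay as the last step left them, time stands still between calls to the robot, and variables do not carry over. Pictures are saved under pics/ and viewed, and the job is handed in when it is done.

Besides the shell and the picture viewer there is one more tool, called after "Call:" as name([rows], argument=value, ...), one row to a line, values as JSON. drive_tool: Moves the arm, as the interface text tells. Its arguments: {"type":"object","properties":{"rows":{"type":"array","items":{"type":"object","properties":{"tx":{"type":"number"},"ty":{"type":"number"},"tz":{"type":"number"},"wx":{"type":"number"},"wy":{"type":"number"},"wz":{"type":"number"},"grip":{"type":"number"}}}}},"required":["rows"]}

```bash
mkdir -p pics; cat > h.py <<'E'
import numpy as np, cv2
from workcell import robot
def look(cam,fn):
    p,d=robot.camera(cam); cv2.imwrite('pics/'+fn,p[:,:,::-1]); return p,d
def pts(cam,d,mask):
    m=robot.camera_model(cam);K=np.array(m['K']);T=np.array(m['T'])
    v,u=np.nonzero(mask&(d>0));z=d[v,u]
    c=np.stack([(u-K[0,2])*z/K[0,0],(v-K[1,2])*z/K[1,1],z,np.ones_like(z)])
    return (T@c)[:3].T
def st():
    s=robot.read_state()
    for k in ['clock','joint_pos','tcp_pos','eef_rot','wrist_force','ft_torque','gripper_width']: print(k,np.round(s[k],3).tolist())
E
python3 - <<'E'
from h import *
st()
for c in ['top','side']:
    p,d=look(c,c+'1.png')
    print(c,np.round(robot.camera_model(c)['T'],3).tolist())
    for q in ['cap','bar','canister','jar','eraser','tea_light']:
        for r in robot.masks_of(q,c)[:2]:
            P=pts(c,d,r['region'])
            print(q,round(r['p'],2),r['location'],r['region'].sum(),np.round(np.median(P,0),3) if len(P) else '',np.round(np.percentile(P,[2,98],axis=0),3).tolist() if len(P) else '')
E
```

```text
clock 0.0
joint_pos [61.472, 14.084, 89.326, -0.001, 76.702, -9.974]
tcp_pos [0.207, 0.616, 0.404]
eef_rot [[-0.001, 0.318, 0.948], [-0.002, 0.948, -0.318], [-1.0, -0.002, -0.0]]
wrist_force [-0.503, -0.49, -0.333]
ft_torque [-0.01, -0.046, -0.017]
gripper_width 0.094
top [[-0.132, -0.967, 0.219, 0.311], [-0.991, 0.129, -0.025, -0.237], [-0.005, -0.22, -0.975, 0.907], [0.0, 0.0, 0.0, 1.0]]
cap 0.66 [314.1, 264.4] 851 [ 0.473 -0.255  0.078] [[0.45, -0.28, 0.072], [0.498, -0.232, 0.11]]
bar 0.64 [317.1, 264.1] 823 [ 0.472 -0.255  0.078] [[0.45, -0.28, 0.073], [0.496, -0.232, 0.11]]
bar 0.41 [254.0, 216.3] 1170 [ 0.568 -0.162  0.082] [[0.549, -0.186, 0.01], [0.601, -0.135, 0.086]]
canister 0.65 [318.7, 281.5] 1170 [ 0.454 -0.251  0.011] [[0.432, -0.299, 0.003], [0.503, -0.214, 0.073]]
jar 0.68 [252.8, 216.7] 1173 [ 0.568 -0.161  0.082] [[0.549, -0.186, 0.009], [0.601, -0.134, 0.086]]
jar 0.24 [319.0, 280.6] 1301 [ 0.454 -0.253  0.01 ] [[0.431, -0.3, -0.0], [0.505, -0.213, 0.074]]
eraser 0.65 [338.9, 335.4] 271 [ 0.357 -0.281  0.011] [[0.339, -0.299, 0.008], [0.374, -0.263, 0.014]]
tea_l
[... 231 characters left out ...]
[321.7, 246.1] 1194 [ 0.468 -0.253  0.078] [[0.448, -0.28, 0.072], [0.495, -0.231, 0.11]]
bar 0.96 [322.5, 244.9] 1134 [ 0.468 -0.252  0.078] [[0.449, -0.279, 0.073], [0.494, -0.232, 0.11]]
bar 0.48 [360.1, 338.2] 415 [ 0.353 -0.279  0.011] [[0.336, -0.296, 0.004], [0.372, -0.262, 0.014]]
canister 0.77 [321.0, 274.9] 2142 [ 0.448 -0.247  0.024] [[0.43, -0.297, 0.003], [0.498, -0.214, 0.072]]
jar 0.97 [248.8, 210.9] 1952 [ 0.56  -0.158  0.072] [[0.548, -0.185, 0.006], [0.597, -0.132, 0.085]]
eraser 0.88 [362.0, 340.0] 406 [ 0.354 -0.28   0.011] [[0.336, -0.297, 0.006], [0.372, -0.263, 0.014]]
tea_light 0.95 [246.3, 313.7] 617 [ 0.423 -0.133  0.008] [[0.403, -0.15, 0.0], [0.44, -0.116, 0.017]]
```

```bash
python3 - <<'E'
from h import *
for c in ['top','side']:
    p,d=look(c,c+'2.png')
    m=robot.masks_of('cap',c)[0]['region']
    m=cv2.dilate(m.astype(np.uint8),np.ones((5,5)))>0
    P=pts(c,d,m)
    B=P[P[:,2]>0.104][:,:2]
    print(c,len(B)); 
    r=cv2.minAreaRect(B.astype(np.float32)*1000);print(r, B.mean(0))
    u,s,v=np.linalg.svd(B-B.mean(0));print('axis deg',np.degrees(np.arctan2(v[0,1],v[0,0])))
    F=P[(P[:,2]>0.071)&(P[:,2]<0.08)][:,:2].astype(np.float32)
    print('flange',len(F),cv2.minEnclosingCircle(F*1000))
    cv2.imwrite(f'pics/{c}2z.png',cv2.resize(p[140:380,180:480,::-1],(750,600),interpolation=cv2.INTER_CUBIC))
E
```

```text
top 279
((474.4574279785156, -255.92919921875), (47.91579055786133, 15.788134574890137), 4.8330464363098145) [ 0.47400102 -0.25593463]
axis deg -175.27199790626202
flange 600 ((475.3802185058594, -256.8887939453125), 32.69921112060547)
side 353
((473.40777587890625, -255.87106323242188), (48.87680435180664, 16.113086700439453), 5.150846004486084) [ 0.47215827 -0.25556113]
axis deg -174.24132861589746
flange 716 ((475.63671875, -256.14044189453125), 32.25763702392578)
```

View pics/top2z.png

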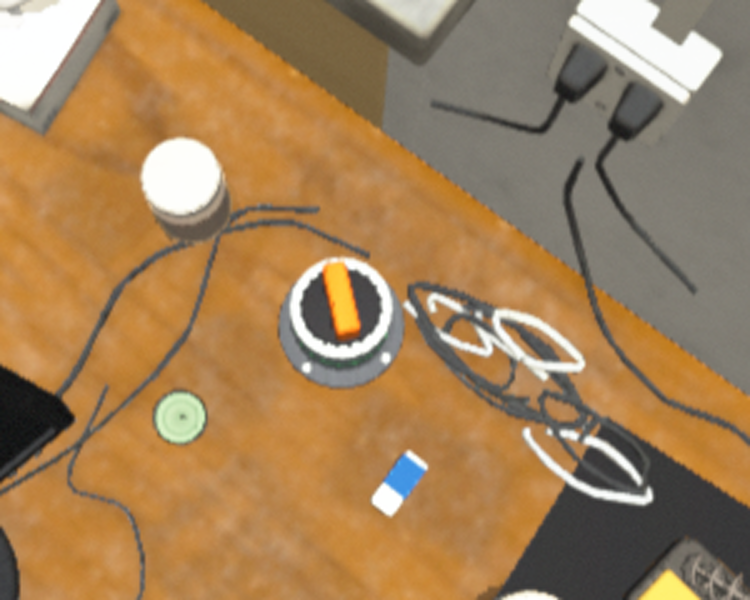

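View pics/side2z.png

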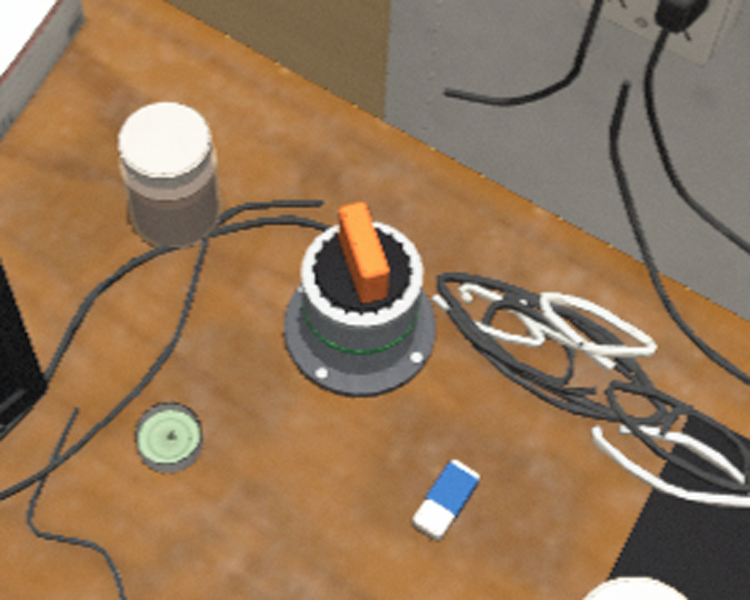

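View pics/top2.png

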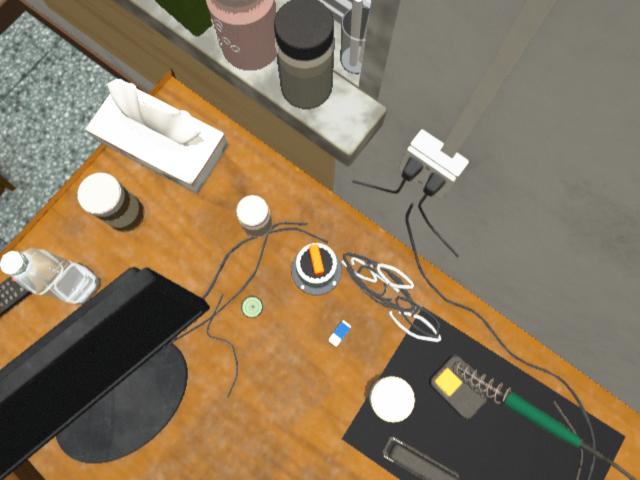

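```bash
python3 - <<'E'
from h import *
Ps=[]
for c in ['top','side']:
    p,d=robot.camera(c)
    Ps.append(pts(c,d,d>0))
P=np.vstack(Ps)
P=P[(P[:,2]<1.0)]
xs=np.arange(0.1,0.85,0.05);ys=np.arange(0.75,-0.6,-0.05)
print('y\\x',np.round(xs,2))
for y in ys:
    row=[]
    for x in xs:
        m=(P[:,0]>=x)&(P[:,0]<x+.05)&(P[:,1]>=y)&(P[:,1]<y+.05)
        row.append('%4d'%(1000*np.max(P[m,2])) if m.sum()>2 else '   .')
    print('%.2f'%y,' '.join(row))
m=(np.hypot(P[:,0]-.474,P[:,1]+.256)<.2)&(P[:,2]>.12)
print(m.sum(), P[m][:10])
E
```

```text
y\x [0.1  0.15 0.2  0.25 0.3  0.35 0.4  0.45 0.5  0.55 0.6  0.65 0.7  0.75
 0.8 ]
0.75    .    .    .    .    .    .    .    .    .    .    .    .    .    . -748
0.70    .    .    .    .    .    .    .    .    .    .    .    .    .    .    .
0.65    .    .    .    .    .    .    .    .    .    .    .    .    .    .    .
0.60    .    .    .    .    .    .    .    .    .    .    .    .    .    .    .
0.55    .    .    .    .    .    .    .    .    .    .    .    .    .    .    .
0.50    .    .    .    .    .    .    .    .    .    .    .    .    .    .    .
0.45    .    .    .    .    .    .    .    .    .    .    .    .    .    .    .
0.40    .    .    .    .    .    .    .    .    .    .    .    .    .    .    .
0.35    .    .    .    .    .    .    .    .    .    .    .    .    .    .    .
0.30    .    .    .    .    .    4    4   23   22    4    .    .    .    .    .
0.25    .   61   62    .    .    4    6   23   23    5    5    1    .    .    .
0.20    .   58  188   14    .    .    5  163    .    5    5    4    0    .    .
0.15    .   13  214  272   14    .    .  218  218    5    
[... 849 characters left out ...]
4   83   11   17   22   24    5   53  197  434  408  343  253
-0.45   46    7   28   27   23   20   22   35  193  207  487  461    .    .    .
-0.50    7   22   82   72   16   15    9    6  204  543  509    .    .    .    .
-0.55    6  131  122   63   10   10    4    8  559  564    .    .    .    .    .
9668 [[ 0.67294066 -0.27038923  0.19724265]
 [ 0.67252093 -0.2780531   0.1960488 ]
 [ 0.67152479 -0.28102491  0.19719927]
 [ 0.67196004 -0.2826246   0.19593783]
 [ 0.66965777 -0.29624406  0.19682934]
 [ 0.66909884 -0.29925729  0.19712254]
 [ 0.67396336 -0.25962236  0.19481298]
 [ 0.6738505  -0.26269096  0.19422547]
 [ 0.67227493 -0.26411374  0.19691564]
 [ 0.67316914 -0.26571968  0.19475413]]
```

```bash
ls -la; python3 -c "
import cv2
"
```

```text
total 16
drwxr-xr-x  3 agent agent 4096 Dec  7 00:47 .
drwxr-xr-x 23 root  root  4096 Dec  7 00:46 ..
-rw-r--r--  1 agent agent  540 Dec  7 00:47 h.py
drwxr-xr-x  2 agent agent 4096 Dec  7 00:47 pics
```

View pics/side2.png

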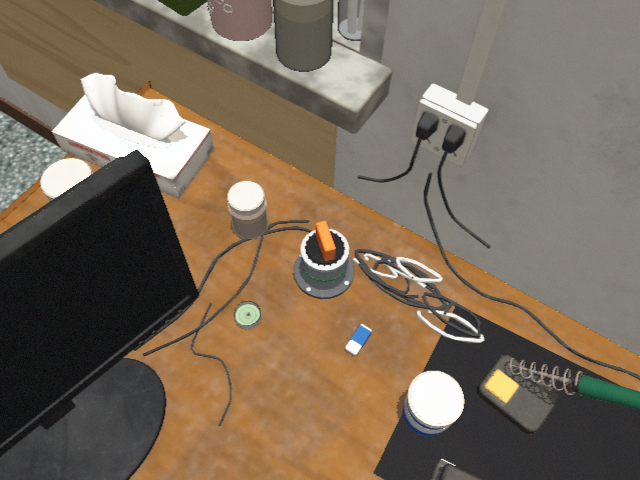

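Call:
drive_tool([
  {"tz":0.06},
  {"tz":0.06},
  {"tz":0.06},
  {"tz":0.06},
  {"tz":0.05},
])

```text
validation failed for argument at $.ro...
```

Call:
drive_tool([
  {"tx":0,"ty":0,"tz":0.06,"wx":0,"wy":0,"wz":0,"grip":0.094},
  {"tx":0,"ty":0,"tz":0.06,"wx":0,"wy":0,"wz":0,"grip":0.094},
  {"tx":0,"ty":0,"tz":0.06,"wx":0,"wy":0,"wz":0,"grip":0.094},
  {"tx":0,"ty":0,"tz":0.06,"wx":0,"wy":0,"wz":0,"grip":0.094},
  {"tx":0,"ty":0,"tz":0.05,"wx":0,"wy":0,"wz":0,"grip":0.094},
])

```text
clock: 1.62
tcp_pos: [0.2065, 0.6157, 0.6977]
eef_rot: [[0.001, 0.318, 0.948], [0.002, 0.948, -0.318], [-1.0, 0.002, 0.0]]
wrist_force: [1.2, -0.2, -0.2]
gripper_width: 0.094
```

Call:
drive_tool([
  {"tx":0.035,"ty":-0.041,"tz":0,"wx":0,"wy":0,"wz":-0.15,"grip":0.094},
  {"tx":0.035,"ty":-0.041,"tz":0,"wx":0,"wy":0,"wz":-0.15,"grip":0.094},
  {"tx":0.035,"ty":-0.041,"tz":0,"wx":0,"wy":0,"wz":-0.15,"grip":0.094},
  {"tx":0.035,"ty":-0.041,"tz":0,"wx":0,"wy":0,"wz":-0.15,"grip":0.094},
  {"tx":0.035,"ty":-0.041,"tz":0,"wx":0,"wy":0,"wz":-0.15,"grip":0.094},
  {"tx":0.035,"ty":-0.041,"tz":0,"wx":0,"wy":0,"wz":-0.15,"grip":0.094},
  {"tx":0.014,"ty":-0.05,"tz":0,"wx":0,"wy":0,"wz":-0.15,"grip":0.094},
  {"tx":0.014,"ty":-0.05,"tz":0,"wx":0,"wy":0,"wz":-0.15,"grip":0.094},
  {"tx":0.014,"ty":-0.05,"tz":0,"wx":0,"wy":0,"wz":-0.15,"grip":0.094},
  {"tx":0.014,"ty":-0.05,"tz":0,"wx":0,"wy":0,"wz":-0.15,"grip":0.094},
  {"tx":0.014,"ty":-0.05,"tz":0,"wx":0,"wy":0,"wz":-0.15,"grip":0.094},
  {"tx":0.014,"ty":-0.05,"tz":0,"wx":0,"wy":0,"wz":-0.15,"grip":0.094},
])

```text
clock: 3.12
tcp_pos: [0.5008, 0.0686, 0.6949]
eef_rot: [[0.001, 0.848, -0.529], [0.0, -0.529, -0.848], [-1.0, 0.001, -0.0]]
wrist_force: [0.7, -0.5, 0.2]
gripper_width: 0.0941
```

```bash
python3 -c "
from h import *
st()"
```

```text
clock 3.125
joint_pos [-5.074, -10.014, 84.454, 0.005, 105.521, 26.895]
tcp_pos [0.501, 0.069, 0.695]
eef_rot [[0.001, 0.848, -0.529], [0.0, -0.529, -0.848], [-1.0, 0.001, -0.0]]
wrist_force [0.744, -0.46, 0.169]
ft_torque [-0.029, 0.138, 0.028]
gripper_width 0.094
```

Call:
drive_tool([
  {"tx":-0.0045,"ty":-0.054,"tz":0,"wx":0,"wy":0,"wz":-0.154,"grip":0.06},
  {"tx":-0.0045,"ty":-0.054,"tz":0,"wx":0,"wy":0,"wz":-0.154,"grip":0.06},
  {"tx":-0.0045,"ty":-0.054,"tz":0,"wx":0,"wy":0,"wz":-0.154,"grip":0.06},
  {"tx":-0.0045,"ty":-0.054,"tz":0,"wx":0,"wy":0,"wz":-0.154,"grip":0.06},
  {"tx":-0.0045,"ty":-0.054,"tz":0,"wx":0,"wy":0,"wz":-0.154,"grip":0.06},
  {"tx":-0.0045,"ty":-0.054,"tz":0,"wx":0,"wy":0,"wz":-0.154,"grip":0.06},
  {"tx":0,"ty":0,"tz":0,"wx":0,"wy":0,"wz":0,"grip":0.06},
  {"tx":0,"ty":0,"tz":0,"wx":0,"wy":0,"wz":0,"grip":0.06},
])

```text
clock: 4.12
tcp_pos: [0.4738, -0.2534, 0.6948]
eef_rot: [[0.0, 0.095, -0.996], [0.0, -0.996, -0.095], [-1.0, -0.0, -0.0]]
wrist_force: [0.3, 0.2, 0.1]
gripper_width: 0.0601
```

```bash
python3 -c "
from h import *
st()"
```

```text
clock 4.125
joint_pos [-40.243, -5.608, 80.5, 0.022, 105.109, 44.339]
tcp_pos [0.474, -0.253, 0.695]
eef_rot [[0.0, 0.095, -0.996], [0.0, -0.996, -0.095], [-1.0, -0.0, -0.0]]
wrist_force [0.255, 0.188, 0.115]
ft_torque [0.013, 0.127, 0.04]
gripper_width 0.06
```

Call:
drive_tool([
  {"tx":0,"ty":-0.0025,"tz":-0.06,"wx":0,"wy":0,"wz":0,"grip":0.06},
  {"tx":0,"ty":0,"tz":-0.06,"wx":0,"wy":0,"wz":0,"grip":0.06},
  {"tx":0,"ty":0,"tz":-0.06,"wx":0,"wy":0,"wz":0,"grip":0.06},
  {"tx":0,"ty":0,"tz":-0.06,"wx":0,"wy":0,"wz":0,"grip":0.06},
  {"tx":0,"ty":0,"tz":-0.055,"wx":0,"wy":0,"wz":0,"grip":0.06},
  {"tx":0,"ty":0,"tz":-0.04,"wx":0,"wy":0,"wz":0,"grip":0.06},
  {"tx":0,"ty":0,"tz":-0.02,"wx":0,"wy":0,"wz":0,"grip":0.06},
  {"tx":0,"ty":0,"tz":0,"wx":0,"wy":0,"wz":0,"grip":0.06},
])

```text
clock: 5.12
tcp_pos: [0.4739, -0.2546, 0.3385]
eef_rot: [[-0.002, 0.096, -0.995], [0.002, -0.995, -0.096], [-1.0, -0.002, 0.002]]
wrist_force: [0.2, 0.6, 1.6]
gripper_width: 0.0603
```

```bash
python3 - <<'E'
from h import *
st()
for c in ['top','side']:
    p,d=look(c,c+'3.png')
    cv2.imwrite(f'pics/{c}3z.png',cv2.resize(p[140:380,180:480,::-1],(750,600),interpolation=cv2.INTER_CUBIC))
E
```

```text
clock 5.125
joint_pos [-40.329, 3.146, 108.723, 0.009, 68.296, 44.138]
tcp_pos [0.474, -0.255, 0.339]
eef_rot [[-0.002, 0.096, -0.995], [0.002, -0.995, -0.096], [-1.0, -0.002, 0.002]]
wrist_force [0.204, 0.64, 1.627]
ft_torque [-0.026, 0.108, 0.001]
gripper_width 0.06
```

View pics/side3z.png

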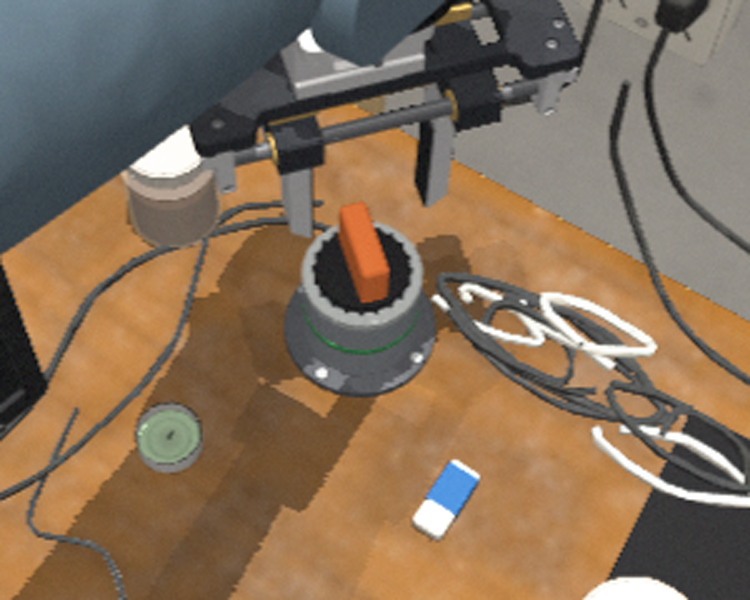

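View pics/top3.png

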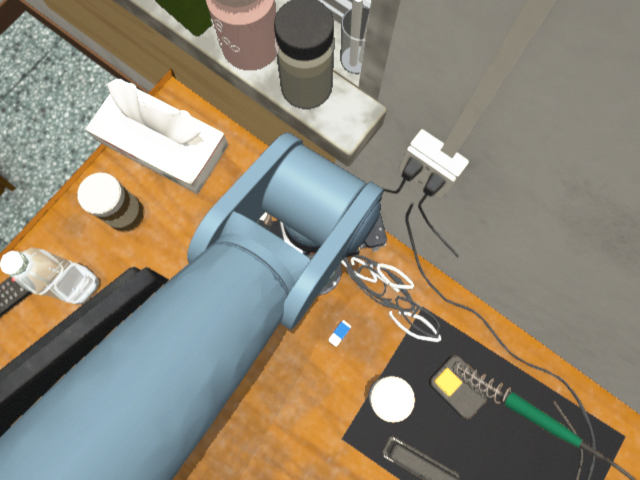

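```bash
python3 - <<'E'
from h import *
p,d=robot.camera('top')
P=pts('top',d,d>0)
xs=np.arange(0.1,0.6,0.03);ys=np.arange(0.12,-0.4,-0.03)
print('y\\x',np.round(xs,2))
for y in ys:
    row=[]
    for x in xs:
        m=(P[:,0]>=x)&(P[:,0]<x+.03)&(P[:,1]>=y)&(P[:,1]<y+.03)
        row.append('%4d'%(1000*np.max(P[m,2])) if m.sum()>2 else '   .')
    print('%.2f'%y,' '.join(row))
E
```

```text
y\x [0.1  0.13 0.16 0.19 0.22 0.25 0.28 0.31 0.34 0.37 0.4  0.43 0.46 0.49
 0.52 0.55 0.58]
0.12    .    .    .    .    .  291  321    .    .    .    .    .  169  186  165    4    5
0.09    .    .    .    .    .    .  365  365    .    .    .    .    .    4    4    5  124
0.06    .    .    .    .    .    .    .  391  390    .    .    .    .    .    4    4  125
0.03    .    .    .    .    .    .    .  391  391  380    .    .    .    3    5    5  121
0.00    .    4    5    .    .    .    .    .  391  391  377    .    .    4    4    4    5
-0.03    .    3    4    4    .    .    .    .  389  391  390    .    .    5    4    5    5
-0.06    .    5    5    5    4  616  613  578    .  391  391  380    .    .    .    4    4
-0.09    .    4    4    4    5  619  615  591  558    .  391  388    .    .    .    .    4
-0.12    .    4    4    4    5  613  609  590  567  536    .    .    .    .    .    .    .
-0.15    .    5    5    4  545  592  592  584  567  542  511  493    .    .    .    .    .
-0.18    3    4    4    4    5  554  564  564  558  541  517  498  491    .    .   85    .
-0.21    3    5    5    5    4    4    4  535  535  529  514  494  489  477    .   84   23
-0.24    5    5    5    4    5    5    4    4  503  504  501  455  476  474  463    .    .
-0.27    3    6    6    5    5    4    5   12  494  497  490  463  464  462  456    .    .
-0.30    5    5    6    6    4    4    3   12   16   14  483  476  463  455    .    .    .
-0.33    6   35   12   82   83   82    5    4   13    5  446  467  461   12    .    .  189
-0.36   46   46   45   84   83   83    5    4    4   10   18  285  285   10    .    .    .
-0.39   48   48   13   81   83   83    7    5   10   17   20   23   23    3    .    .    .
```

Call:
drive_tool([
  {"tx":0,"ty":-0.001,"tz":-0.02,"wx":0,"wy":0,"wz":0,"grip":0.06},
  {"tx":0,"ty":0,"tz":-0.02,"wx":0,"wy":0,"wz":0,"grip":0.06},
  {"tx":0,"ty":0,"tz":-0.015,"wx":0,"wy":0,"wz":0,"grip":0.06},
  {"tx":0,"ty":0,"tz":-0.005,"wx":0,"wy":0,"wz":0,"grip":0.06},
  {"tx":0,"ty":0,"tz":0,"wx":0,"wy":0,"wz":0,"grip":0.06},
  {"tx":0,"ty":0,"tz":0,"wx":0,"wy":0,"wz":0,"grip":0.06},
])

```text
clock: 6.02
tcp_pos: [0.4741, -0.2575, 0.2805]
eef_rot: [[0.001, 0.094, -0.996], [-0.001, -0.996, -0.094], [-1.0, 0.001, -0.001]]
wrist_force: [-0.3, -0.2, -1.0]
gripper_width: 0.0601
```

```bash
python3 - <<'E'
from h import *
st()
for c in ['side']:
    p,d=look(c,c+'4.png')
    cv2.imwrite(f'pics/{c}4z.png',cv2.resize(p[140:380,180:480,::-1],(750,600),interpolation=cv2.INTER_CUBIC))
E
```

```text
clock 6.025
joint_pos [-40.554, 7.948, 110.346, 0.001, 61.613, 44.067]
tcp_pos [0.474, -0.258, 0.281]
eef_rot [[0.001, 0.094, -0.996], [-0.001, -0.996, -0.094], [-1.0, 0.001, -0.001]]
wrist_force [-0.33, -0.218, -1.002]
ft_torque [-0.039, 0.154, 0.003]
gripper_width 0.06
```

View pics/side4z.png

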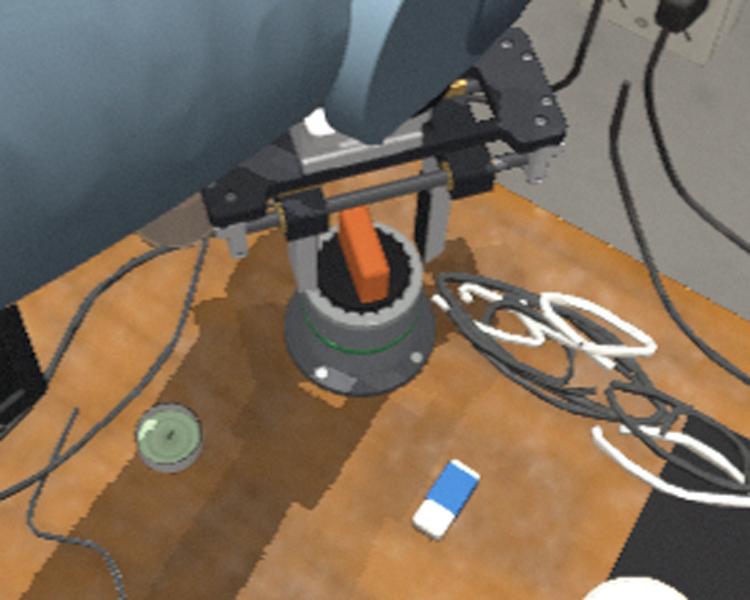

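Side picture: the fingers stand either side of the orange bar (about pixel 365,255), clear of the flange. Closing on it.

Call:
drive_tool([
  {"tx":0,"ty":0.001,"tz":-0.002,"wx":0,"wy":0,"wz":0,"grip":0.0},
  {"tx":0,"ty":0,"tz":0,"wx":0,"wy":0,"wz":0,"grip":0.0},
  {"tx":0,"ty":0,"tz":0,"wx":0,"wy":0,"wz":0,"grip":0.0},
  {"tx":0,"ty":0,"tz":0,"wx":0,"wy":0,"wz":0,"grip":0.0},
  {"tx":0,"ty":0,"tz":0,"wx":0,"wy":0,"wz":0,"grip":0.0},
  {"tx":0,"ty":0,"tz":0,"wx":0,"wy":0,"wz":0,"grip":0.0},
])

```text
clock: 6.82
tcp_pos: [0.4738, -0.2563, 0.2777]
eef_rot: [[-0.0, 0.094, -0.996], [0.0, -0.996, -0.094], [-1.0, -0.0, 0.0]]
wrist_force: [-0.7, -0.4, 0.6]
gripper_width: 0.0158
```

```bash
python3 -c "
from h import *
st()"
```

```text
clock 6.825
joint_pos [-40.474, 8.109, 110.516, 0.0, 61.378, 44.153]
tcp_pos [0.474, -0.256, 0.278]
eef_rot [[-0.0, 0.094, -0.996], [0.0, -0.996, -0.094], [-1.0, -0.0, 0.0]]
wrist_force [-0.741, -0.358, 0.561]
ft_torque [-0.05, 0.206, 0.027]
gripper_width 0.016
```

Call:
drive_tool([
  {"tx":0,"ty":0,"tz":0,"wx":0,"wy":0,"wz":0.05,"grip":0.0},
  {"tx":0,"ty":0,"tz":0,"wx":0,"wy":0,"wz":0.05,"grip":0.0},
  {"tx":0,"ty":0,"tz":0,"wx":0,"wy":0,"wz":0.05,"grip":0.0},
  {"tx":0,"ty":0,"tz":0,"wx":0,"wy":0,"wz":0,"grip":0.0},
])

```text
clock: 7.32
tcp_pos: [0.474, -0.2569, 0.2778]
eef_rot: [[0.002, 0.241, -0.971], [-0.003, -0.971, -0.241], [-1.0, 0.003, -0.001]]
wrist_force: [2.7, -4.5, -4.1]
gripper_width: 0.0161
```

```bash
python3 -c "
from h import *
st()"
```

```text
clock 7.325
joint_pos [-40.503, 8.126, 110.479, -0.061, 61.232, 35.605]
tcp_pos [0.474, -0.257, 0.278]
eef_rot [[0.002, 0.241, -0.971], [-0.003, -0.971, -0.241], [-1.0, 0.003, -0.001]]
wrist_force [2.691, -4.454, -4.092]
ft_torque [-1.128, -0.263, -0.073]
gripper_width 0.016
```

Call:
drive_tool([
  {"tx":0,"ty":0,"tz":0,"wx":0,"wy":0,"wz":0.05,"grip":0.0},
  {"tx":0,"ty":0,"tz":0,"wx":0,"wy":0,"wz":0.05,"grip":0.0},
  {"tx":0,"ty":0,"tz":0,"wx":0,"wy":0,"wz":0,"grip":0.0},
])

```text
clock: 7.7
tcp_pos: [0.4742, -0.2576, 0.2779]
eef_rot: [[0.004, 0.336, -0.942], [-0.006, -0.942, -0.336], [-1.0, 0.007, -0.001]]
wrist_force: [3.5, -9.9, -8.1]
gripper_width: 0.0158
```

```bash
python3 -c "
from h import *
st()"
```

```text
clock 7.7
joint_pos [-40.542, 8.147, 110.44, -0.132, 61.045, 29.917]
tcp_pos [0.474, -0.258, 0.278]
eef_rot [[0.004, 0.336, -0.942], [-0.006, -0.942, -0.336], [-1.0, 0.007, -0.001]]
wrist_force [3.473, -9.857, -8.134]
ft_torque [-2.092, -0.651, -0.331]
gripper_width 0.016
```

Call:
drive_tool([
  {"tx":0,"ty":0,"tz":0,"wx":0,"wy":0,"wz":0.04,"grip":0.0},
  {"tx":0,"ty":0,"tz":0,"wx":0,"wy":0,"wz":0,"grip":0.0},
])

```text
clock: 7.95
tcp_pos: [0.4741, -0.2578, 0.2779]
eef_rot: [[0.004, 0.372, -0.928], [-0.006, -0.928, -0.372], [-1.0, 0.007, -0.001]]
wrist_force: [4.3, -9.9, -7.9]
gripper_width: 0.016
```

```bash
python3 - <<'E'
from h import *
st()
for c in ['side']:
    p,d=look(c,c+'5.png')
    cv2.imwrite(f'pics/{c}5z.png',cv2.resize(p[200:320,240:400,::-1],(800,600),interpolation=cv2.INTER_CUBIC))
E
```

```text
clock 7.95
joint_pos [-40.56, 8.152, 110.434, -0.154, 61.024, 27.655]
tcp_pos [0.474, -0.258, 0.278]
eef_rot [[0.004, 0.372, -0.928], [-0.006, -0.928, -0.372], [-1.0, 0.007, -0.001]]
wrist_force [4.345, -9.897, -7.894]
ft_torque [-2.357, -0.661, -0.567]
gripper_width 0.016
```

View pics/side5z.png

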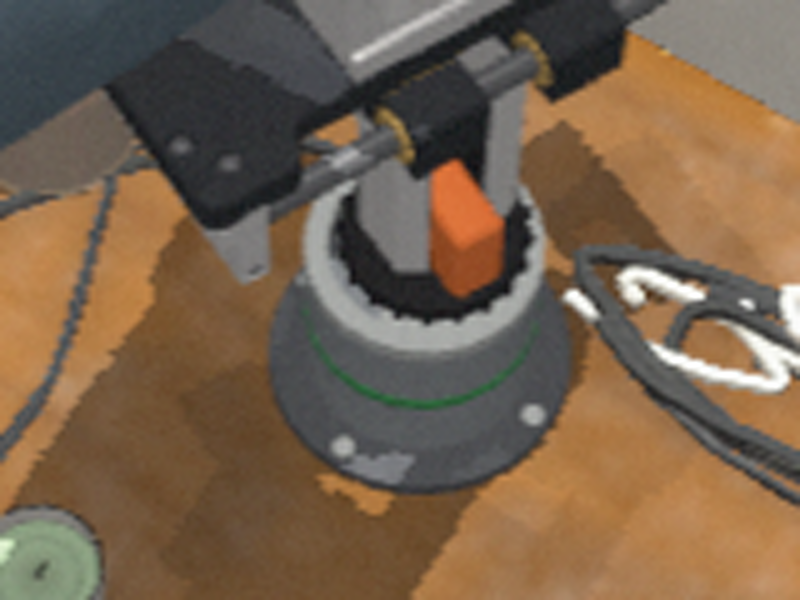

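Call:
drive_tool([
  {"tx":0.0005,"ty":-0.0015,"tz":-0.001,"wx":0,"wy":0,"wz":0,"grip":0.0},
  {"tx":0,"ty":0,"tz":0,"wx":0,"wy":0,"wz":0,"grip":0.0},
  {"tx":0,"ty":0,"tz":0,"wx":0,"wy":0,"wz":0,"grip":0.0},
])

```text
clock: 8.38
tcp_pos: [0.4746, -0.2587, 0.2778]
eef_rot: [[0.002, 0.373, -0.928], [-0.003, -0.928, -0.373], [-1.0, 0.004, -0.0]]
wrist_force: [-0.9, -5.6, 2.7]
gripper_width: 0.0158
```

```bash
python3 - <<'E'
from h import *
st()
E
```

```text
clock 8.375
joint_pos [-40.605, 8.302, 110.283, -0.098, 61.211, 27.521]
tcp_pos [0.475, -0.259, 0.278]
eef_rot [[0.002, 0.373, -0.928], [-0.003, -0.928, -0.373], [-1.0, 0.004, -0.0]]
wrist_force [-0.905, -5.573, 2.749]
ft_torque [-1.454, 0.208, -0.465]
gripper_width 0.016
```

Call:
drive_tool([
  {"tx":0,"ty":-0.001,"tz":0,"wx":0,"wy":0,"wz":0.04,"grip":0.0},
  {"tx":0,"ty":0,"tz":0,"wx":0,"wy":0,"wz":0,"grip":0.0},
])

```text
clock: 8.62
tcp_pos: [0.4746, -0.2594, 0.2778]
eef_rot: [[0.002, 0.41, -0.912], [-0.002, -0.912, -0.41], [-1.0, 0.003, -0.001]]
wrist_force: [-2.1, -4.3, 5.8]
gripper_width: 0.0157
```

```bash
python3 - <<'E'
from h import *
st()
E
```

```text
clock 8.625
joint_pos [-40.668, 8.352, 110.227, -0.035, 61.276, 25.171]
tcp_pos [0.475, -0.259, 0.278]
eef_rot [[0.002, 0.41, -0.912], [-0.002, -0.912, -0.41], [-1.0, 0.003, -0.001]]
wrist_force [-2.103, -4.251, 5.836]
ft_torque [-1.182, 0.268, -0.71]
gripper_width 0.016
```

```bash
python3 - <<'E'
from h import *
for c in ['side']:
    p,d=look(c,c+'6.png')
    cv2.imwrite(f'pics/{c}6z.png',cv2.resize(p[200:320,240:400,::-1],(800,600),interpolation=cv2.INTER_CUBIC))
    hsv=cv2.cvtColor(p,cv2.COLOR_RGB2HSV)
    m=(hsv[...,0]<14)&(hsv[...,1]>170)
    P=pts(c,d,m); k=(np.hypot(P[:,0]-.474,P[:,1]+.256)<.035)&(P[:,2]>.08)
    P=P[k]; print(len(P),P.max(0))
    T=P[P[:,2]>0.105]; print(len(T),cv2.minAreaRect((T[:,:2]*1000).astype(np.float32)))
    print(np.round(T*1000).astype(int)[::4].tolist())
E
```

```text
276 [ 0.47608755 -0.25560396  0.11148397]
147 ((463.1141662597656, -263.1084289550781), (23.586828231811523, 14.72616958618164), 20.89313507080078)
[[474, -262, 110], [474, -262, 109], [473, -259, 107], [471, -264, 109], [470, -261, 109], [469, -267, 110], [470, -261, 107], [469, -267, 107], [468, -261, 107], [466, -266, 109], [468, -259, 106], [465, -264, 109], [465, -257, 109], [464, -263, 108], [462, -268, 109], [464, -259, 107], [461, -263, 110], [462, -269, 107], [462, -258, 109], [461, -264, 108], [460, -269, 108], [462, -257, 106], [460, -262, 107], [458, -267, 108], [460, -256, 107], [457, -261, 110], [457, -267, 107], [456, -272, 109], [456, -262, 109], [455, -268, 108], [455, -273, 107], [454, -262, 109], [455, -268, 106], [452, -260, 110], [453, -266, 106], [452, -262, 107], [452, -267, 106]]
```

View pics/side6z.png

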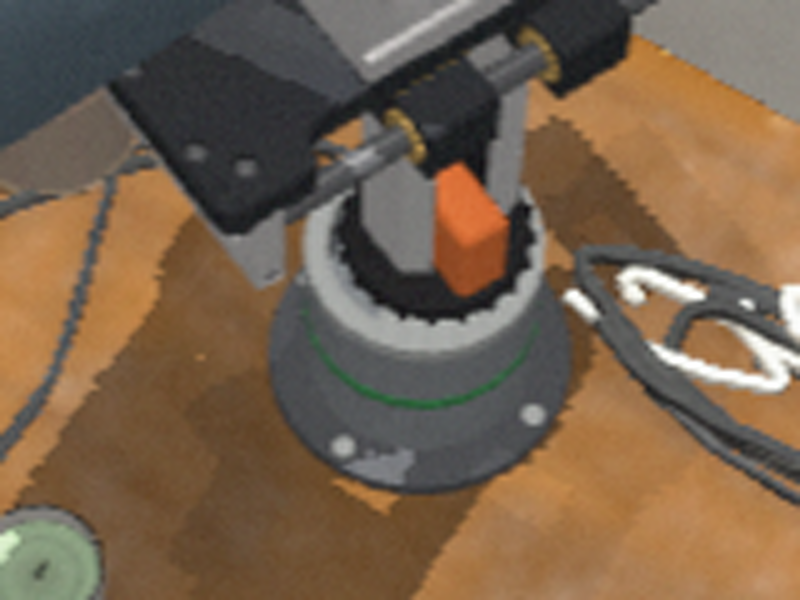

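Call:
drive_tool([
  {"tx":0,"ty":0.0005,"tz":0,"wx":0,"wy":0,"wz":-0.06,"grip":0.0},
  {"tx":0,"ty":0.0005,"tz":0.0005,"wx":0,"wy":0,"wz":-0.06,"grip":0.0},
  {"tx":0,"ty":0.0005,"tz":0,"wx":0,"wy":0,"wz":-0.06,"grip":0.0},
  {"tx":0,"ty":0.0005,"tz":0,"wx":0,"wy":0,"wz":-0.06,"grip":0.0},
  {"tx":0,"ty":0,"tz":0,"wx":0,"wy":0,"wz":0,"grip":0.0},
])

```text
clock: 9.3
tcp_pos: [0.4745, -0.2566, 0.2776]
eef_rot: [[0.0, 0.184, -0.983], [0.0, -0.983, -0.184], [-1.0, -0.0, -0.0]]
wrist_force: [-0.6, -2.4, 5.2]
gripper_width: 0.0159
```

```bash
python3 - <<'E'
from h import *
st()
E
```

```text
clock 9.3
joint_pos [-40.456, 8.207, 110.408, 0.007, 61.387, 38.965]
tcp_pos [0.474, -0.257, 0.278]
eef_rot [[0.0, 0.184, -0.983], [0.0, -0.983, -0.184], [-1.0, -0.0, -0.0]]
wrist_force [-0.608, -2.418, 5.24]
ft_torque [-0.417, 0.334, -0.068]
gripper_width 0.016
```

Call:
drive_tool([
  {"tx":0,"ty":0,"tz":0.0005,"wx":0,"wy":0,"wz":-0.07,"grip":0.0},
  {"tx":0,"ty":0,"tz":0,"wx":0,"wy":0,"wz":-0.07,"grip":0.0},
  {"tx":0,"ty":0,"tz":0,"wx":0,"wy":0,"wz":-0.07,"grip":0.0},
  {"tx":0,"ty":0,"tz":0,"wx":0,"wy":0,"wz":-0.07,"grip":0.0},
  {"tx":0,"ty":0,"tz":0,"wx":0,"wy":0,"wz":0,"grip":0.0},
])

```text
clock: 9.93
tcp_pos: [0.4745, -0.2561, 0.2777]
eef_rot: [[-0.0, -0.095, -0.996], [0.002, -0.996, 0.095], [-1.0, -0.002, 0.0]]
wrist_force: [0.2, 2.2, 5.2]
gripper_width: 0.0156
```

```bash
python3 - <<'E'
from h import *
st()
E
```

```text
clock 9.925
joint_pos [-40.429, 8.183, 110.434, 0.093, 61.453, 54.955]
tcp_pos [0.474, -0.256, 0.278]
eef_rot [[-0.0, -0.095, -0.996], [0.002, -0.996, 0.095], [-1.0, -0.002, 0.0]]
wrist_force [0.185, 2.18, 5.193]
ft_torque [0.238, 0.046, -0.042]
gripper_width 0.016
```

Call:
drive_tool([
  {"tx":0,"ty":0,"tz":0.0003,"wx":0,"wy":0,"wz":-0.07,"grip":0.0},
  {"tx":0,"ty":0,"tz":0,"wx":0,"wy":0,"wz":-0.07,"grip":0.0},
  {"tx":0,"ty":0,"tz":0,"wx":0,"wy":0,"wz":-0.07,"grip":0.0},
  {"tx":0,"ty":0,"tz":0,"wx":0,"wy":0,"wz":0,"grip":0.0},
])

```text
clock: 10.42
tcp_pos: [0.4743, -0.2563, 0.2777]
eef_rot: [[-0.0, -0.299, -0.954], [0.001, -0.954, 0.299], [-1.0, -0.001, 0.001]]
wrist_force: [0.7, 1.7, 2.7]
gripper_width: 0.016
```

```bash
python3 - <<'E'
from h import *
st()
E
```

```text
clock 10.425
joint_pos [-40.448, 8.173, 110.442, 0.054, 61.458, 66.95]
tcp_pos [0.474, -0.256, 0.278]
eef_rot [[-0.0, -0.299, -0.954], [0.001, -0.954, 0.299], [-1.0, -0.001, 0.001]]
wrist_force [0.749, 1.688, 2.722]
ft_torque [0.171, 0.063, -0.019]
gripper_width 0.016
```

Free at −0.4 rad, so this is the unlocking way. Continuing.

Call:
drive_tool([
  {"tx":0,"ty":0,"tz":0,"wx":0,"wy":0,"wz":-0.08,"grip":0.0},
  {"tx":0,"ty":0,"tz":0,"wx":0,"wy":0,"wz":-0.08,"grip":0.0},
  {"tx":0,"ty":0,"tz":0,"wx":0,"wy":0,"wz":-0.08,"grip":0.0},
  {"tx":0,"ty":0,"tz":0,"wx":0,"wy":0,"wz":-0.08,"grip":0.0},
  {"tx":0,"ty":0,"tz":0,"wx":0,"wy":0,"wz":0,"grip":0.0},
])

```text
clock: 11.05
tcp_pos: [0.4742, -0.2565, 0.2776]
eef_rot: [[-0.001, -0.584, -0.812], [0.001, -0.812, 0.584], [-1.0, -0.0, 0.001]]
wrist_force: [0.2, 0.0, 2.3]
gripper_width: 0.0159
```

```bash
python3 - <<'E'
from h import *
st()
E
```

```text
clock 11.05
joint_pos [-40.466, 8.177, 110.44, 0.024, 61.446, 85.257]
tcp_pos [0.474, -0.256, 0.278]
eef_rot [[-0.001, -0.584, -0.812], [0.001, -0.812, 0.584], [-1.0, -0.0, 0.001]]
wrist_force [0.233, 0.007, 2.312]
ft_torque [0.125, 0.035, -0.078]
gripper_width 0.016
```

Call:
drive_tool([
  {"tx":0,"ty":0,"tz":0,"wx":0,"wy":0,"wz":-0.08,"grip":0.0},
  {"tx":0,"ty":0,"tz":0,"wx":0,"wy":0,"wz":-0.08,"grip":0.0},
  {"tx":0,"ty":0,"tz":0,"wx":0,"wy":0,"wz":-0.08,"grip":0.0},
  {"tx":0,"ty":0,"tz":0,"wx":0,"wy":0,"wz":-0.08,"grip":0.0},
  {"tx":0,"ty":0,"tz":0,"wx":0,"wy":0,"wz":-0.08,"grip":0.0},
  {"tx":0,"ty":0,"tz":0,"wx":0,"wy":0,"wz":-0.08,"grip":0.0},
  {"tx":0,"ty":0,"tz":0,"wx":0,"wy":0,"wz":-0.08,"grip":0.0},
  {"tx":0,"ty":0,"tz":0,"wx":0,"wy":0,"wz":-0.08,"grip":0.0},
  {"tx":0,"ty":0,"tz":0,"wx":0,"wy":0,"wz":-0.08,"grip":0.0},
  {"tx":0,"ty":0,"tz":0,"wx":0,"wy":0,"wz":0,"grip":0.0},
  {"tx":0,"ty":0,"tz":0,"wx":0,"wy":0,"wz":0,"grip":0.0},
])

```text
clock: 12.42
tcp_pos: [0.4742, -0.2566, 0.2777]
eef_rot: [[-0.001, -0.974, -0.225], [0.001, -0.225, 0.974], [-1.0, 0.0, 0.001]]
wrist_force: [-0.2, 0.0, 1.3]
gripper_width: 0.0157
```

```bash
python3 - <<'E'
from h import *
st()
for c in ['side']:
    p,d=look(c,c+'7.png')
    cv2.imwrite(f'pics/{c}7z.png',cv2.resize(p[200:320,240:400,::-1],(800,600),interpolation=cv2.INTER_CUBIC))
E
```

```text
clock 12.425
joint_pos [-40.475, 8.179, 110.437, 0.01, 61.436, 126.529]
tcp_pos [0.474, -0.257, 0.278]
eef_rot [[-0.001, -0.974, -0.225], [0.001, -0.225, 0.974], [-1.0, 0.0, 0.001]]
wrist_force [-0.25, 0.039, 1.338]
ft_torque [0.249, 0.065, 0.055]
gripper_width 0.016
```

View pics/side7z.png

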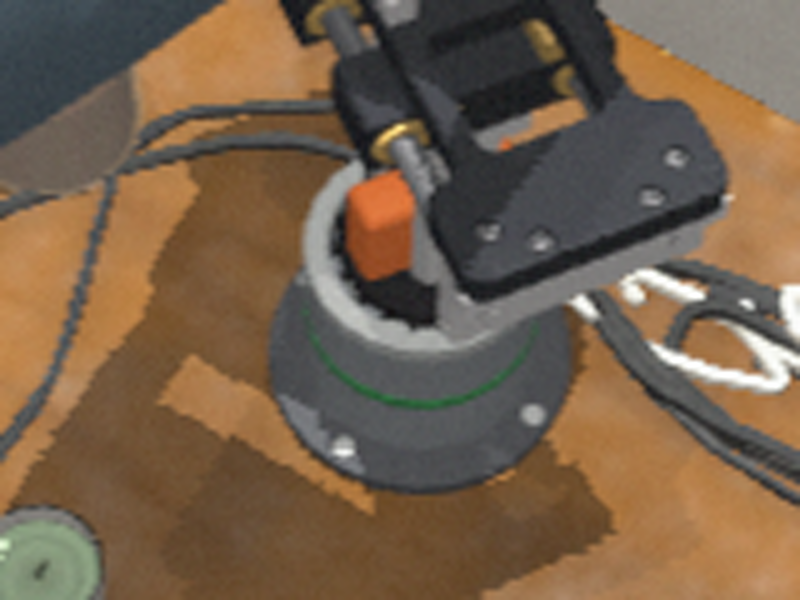

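The bar (near end at about 380,225) now points almost at right angles to where it began. Trial lift.

Call:
drive_tool([
  {"tx":0,"ty":0,"tz":0.002,"wx":0,"wy":0,"wz":0,"grip":0.0},
  {"tx":0,"ty":0,"tz":0.002,"wx":0,"wy":0,"wz":0,"grip":0.0},
  {"tx":0,"ty":0,"tz":0.002,"wx":0,"wy":0,"wz":0,"grip":0.0},
  {"tx":0,"ty":0,"tz":0,"wx":0,"wy":0,"wz":0,"grip":0.0},
  {"tx":0,"ty":0,"tz":0,"wx":0,"wy":0,"wz":0,"grip":0.0},
])

```text
clock: 13.1
tcp_pos: [0.4743, -0.2567, 0.2839]
eef_rot: [[-0.0, -0.975, -0.223], [0.0, -0.223, 0.975], [-1.0, 0.0, 0.0]]
wrist_force: [0.4, 0.7, -2.0]
gripper_width: 0.0156
```

```bash
python3 - <<'E'
from h import *
st()
E
```

```text
clock 13.1
joint_pos [-40.48, 7.643, 110.277, -0.0, 62.089, 126.648]
tcp_pos [0.474, -0.257, 0.284]
eef_rot [[-0.0, -0.975, -0.223], [0.0, -0.223, 0.975], [-1.0, 0.0, 0.0]]
wrist_force [0.431, 0.722, -2.015]
ft_torque [0.137, 0.123, -0.023]
gripper_width 0.016
```

Call:
drive_tool([
  {"tx":0,"ty":0,"tz":0.005,"wx":0,"wy":0,"wz":0,"grip":0.0},
  {"tx":0,"ty":0,"tz":0.007,"wx":0,"wy":0,"wz":0,"grip":0.0},
  {"tx":0,"ty":0,"tz":0.01,"wx":0,"wy":0,"wz":0,"grip":0.0},
  {"tx":0,"ty":0,"tz":0.015,"wx":0,"wy":0,"wz":0,"grip":0.0},
  {"tx":0,"ty":0,"tz":0.02,"wx":0,"wy":0,"wz":0,"grip":0.0},
  {"tx":0,"ty":0,"tz":0.02,"wx":0,"wy":0,"wz":0,"grip":0.0},
  {"tx":0,"ty":0,"tz":0.015,"wx":0,"wy":0,"wz":0,"grip":0.0},
  {"tx":0,"ty":0,"tz":0.01,"wx":0,"wy":0,"wz":0,"grip":0.0},
  {"tx":0,"ty":0,"tz":0,"wx":0,"wy":0,"wz":0,"grip":0.0},
  {"tx":0,"ty":0,"tz":0,"wx":0,"wy":0,"wz":0,"grip":0.0},
  {"tx":0,"ty":0,"tz":0,"wx":0,"wy":0,"wz":0,"grip":0.0},
  {"tx":0,"ty":0,"tz":0,"wx":0,"wy":0,"wz":0,"grip":0.0},
])

```text
clock: 14.6
tcp_pos: [0.4742, -0.2567, 0.3854]
eef_rot: [[-0.001, -0.975, -0.223], [0.001, -0.223, 0.975], [-1.0, 0.001, 0.001]]
wrist_force: [-1.3, -0.0, -1.2]
gripper_width: 0.016
```

```bash
python3 - <<'E'
from h import *
st()
for c in ['side','top']:
    p,d=look(c,c+'8.png')
    for q in ['cap','jar','eraser','tea_light']:
        for r in robot.masks_of(q,c)[:1]:
            P=pts(c,d,r['region'])
            print(c,q,round(r['p'],2),np.round(np.median(P,0),3) if len(P) else '',np.round(np.percentile(P,[2,98],axis=0),3).tolist() if len(P) else '')
    if c=='side': cv2.imwrite(f'pics/{c}8z.png',cv2.resize(p[140:380,180:480,::-1],(750,600),interpolation=cv2.INTER_CUBIC))
E
```

```text
clock 14.6
joint_pos [-40.482, 0.243, 106.479, 0.001, 73.335, 126.654]
tcp_pos [0.474, -0.257, 0.385]
eef_rot [[-0.001, -0.975, -0.223], [0.001, -0.223, 0.975], [-1.0, 0.001, 0.001]]
wrist_force [-1.274, -0.017, -1.209]
ft_torque [0.065, 0.115, -0.0]
gripper_width 0.016
side cap 0.57 [ 0.462 -0.243  0.189] [[0.446, -0.269, 0.167], [0.487, -0.233, 0.217]]
side jar 0.79 [ 0.56  -0.158  0.074] [[0.548, -0.184, 0.008], [0.598, -0.132, 0.085]]
side eraser 0.66 [ 0.355 -0.281  0.011] [[0.337, -0.299, -0.001], [0.375, -0.263, 0.014]]
side tea_light 0.59 [ 0.423 -0.133  0.008] [[0.404, -0.15, 0.003], [0.44, -0.115, 0.016]]
top jar 0.72 [ 0.57  -0.178  0.083] [[0.425, -0.203, 0.01], [0.592, -0.157, 0.529]]
top eraser 0.8 [ 0.356 -0.281  0.012] [[0.339, -0.299, 0.008], [0.373, -0.263, 0.014]]
```

View pics/side8z.png

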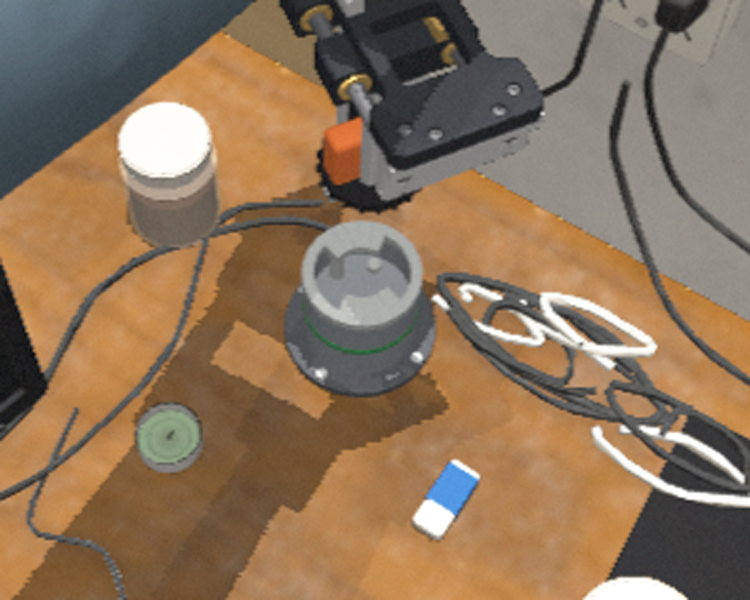

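The side picture shows the mouth open (360,270) and the cap in the jaws above it (345,165). The jar, eraser and tea light haven't moved. One check that the cap is level, then I hand in.

```bash
python3 - <<'E'
from h import *
p,d=look('side','side9.png')
m=robot.masks_of('cap','side')[0]['region']
P=pts('side',d,m); hsv=cv2.cvtColor(p,cv2.COLOR_RGB2HSV)
o=(hsv[...,0]<14)&(hsv[...,1]>150)&m
B=pts('side',d,o);T=B[B[:,2]>B[:,2].max()-.006]
print('bar z',np.percentile(B[:,2],[2,98]))
F=P[(P[:,2]<.195)&(np.hypot(P[:,0]-.474,P[:,1]+.256)<.029)]
k=pts('side',d,m&(p.max(2)<60));k=k[(k[:,2]<.2)]
print(len(k),np.percentile(k[:,2],[5,50,95]) if len(k) else '')
if len(k)>10:
    k=k[abs(k[:,2]-np.median(k[:,2]))<.006]
    print(np.linalg.lstsq(np.c_[k[:,:2]-k[:,:2].mean(0),np.ones(len(k))],k[:,2],rcond=None)[0],len(k),np.ptp(k,axis=0))
s=robot.read_state();print(np.abs(s['joint_velocities']).max(),s['clock'])
E
```

```text
bar z [0.18520815 0.21769907]
242 [0.1807417  0.18387524 0.18574349]
[ 0.02263002 -0.01167643  0.18368923] 242 [0.03996074 0.04167008 0.00763764]
0.05412758901148179 15.2
```

Flange top is at 0.1837 m, up from 0.076 m, with about 1.5° of tilt, and the arm is still.

```bash
python3 - <<'E'
from h import *
print(robot.job_done())
E
```

```text
the job is handed in; nothing more can be done
None
```

The canister is open, and the arm is holding the cap level and still about 10.8 cm above where it sat. I handed the job in at about 15 s.

- **Unlocking:** I gripped the orange bar and tried anticlockwise first. Torque built up to about 0.7 N m by roughly 0.3 rad, which I took as the stop. Clockwise turned freely, and at about 1.44 rad the cap lifted straight out.
- **Cap:** The flange top measures 0.184 m above the desk, against 0.076 m when closed. The depth fit shows about 1.5° of tilt, and the gripper itself is vertical. The fingers are closed on the bar at 16 mm, with no significant load on the wrist.
- **Surroundings:** The side camera shows the mouth open and the jar, eraser and tea light where they were, within about 2 mm. The top camera, with the arm blocking part of its view, confirmed the eraser. It gave a smeared reading for the jar and did not find the tea light, so for those two I relied on the side view.

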